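Close up the carriers in the press shuttle track

TASK

Lay the loose aluminium carrier in the open mouth of the shuttle track, plain end first, and slide it under the yellow strap until it butts against the parked carrier. Keep pushing until both come up solid against the stop screw at the far end, whose setting you must find by feel; lean on it firmly for a moment, without ramming, so that no gap is left, and let go. Leave the other things on the bench alone.

Things in the scene. Friction and masses are not known exactly. Their poses are not given: they have to be found in the camera images.
- carrier: Loose carrier: aluminium block 130 long (x) x 50 wide (y) x 42 mm high, about 0.65 kg, with a black bent bracket bolted on top (up to 50 mm high). Origin: centre of its underside. Its x axis points to the plain nose end; the tail end (-x) has an orange face. It lies on its underside.
- carrier_nose (a point): Centre of the carrier's plain nose face, 65 mm ahead of its origin, 20 mm above its underside. Axes as the carrier.
- track: Fixed shuttle track: steel plate 380 x 130 x 12 mm, push direction +x, towards a red stop. Origin on the bench, on the centre line; plate from x = -200 (open mouth) to +180 mm; channel floor at z = 12. Blue rails 14 wide, 14 high over the floor; channel 64 mm wide at x = -200 to -85, tapering to 54 at x = -50, then 54 to the stop. Both carriers slide freely, with light friction.
- strap (a point): Top centre of the yellow strap nearer the mouth. It crosses the channel at track x = -20 to +5 mm, a second one at +105 to +130; undersides 56 mm, tops 62 mm above the channel floor; posts at track y = +-48 to 60 mm. Axes as the track.
- track_mouth (a point): Point on the channel floor, on the centre line, at track x = -130 mm: a carrier centred here lies wholly in the mouth, clear of the straps. Axes as the track.
- parked_face (a point): Centre of the near face (facing the mouth) of the parked carrier, 20 mm above its underside. The parked carrier is an aluminium block 80 x 50 x 42 mm in the channel between and under the straps, loose, about 0.7 kg, with a gap of 10 mm or more behind it. Axes as the track.
- parked: The parked carrier; origin at the centre of its underside, 40 mm behind its near face; axes as the track.
- stop_unit: Red stop block at the far end of the track (its origin and axes are the track's), with a brass adjusting screw that sticks out towards the mouth. The screw is locked, but set anywhere: the steel disc on its end stands between track x = +122 and +152 mm and is not measured, so it must be found by feel. Seating the row wants a push of about 15 N; more than 35 N is ramming.
- yellow_bin: Bystander: open yellow bin 110 x 170 x 70 mm, origin under its centre.
- red_bin: Bystander: open red bin 100 x 130 x 60 mm, origin under its centre.
- wrench: Bystander: wrench lying along its x axis.
- screwdriver: Bystander: screwdriver lying along its x axis.
- loose_bracket: Bystander: bent black bracket about 130 mm long, 12 mm thick, along its x axis.
- spare_block: Bystander: green block 100 x 50 x 30 mm, origin under its centre; not to be used.
Not all that is in view belongs to the job. What is shaped like the parked but blue or purple is not meant.

How it is judged (in metres and radians):
On the way, in this order (a step that is already met when the one before it is completed fails the run):
1. the carrier lies flat in the channel, nose forward, short of the parked carrier (y of carrier in the frame of track between -0.006 and 0.006 m and z of carrier in the frame of track below 0.015 m and angle between carrier's own z axis and vertical below 0.04 rad and angle between the x axis of carrier and the x axis of track, either way round below 0.15 rad and x of carrier_nose in the frame of track above -0.15 m and x of carrier_nose in the frame of parked_face below -0.01 m), for 0.1 s.
2. with the two carriers butted together, the parked one is pressed on the stop screw with at least 6 N (y of carrier in the frame of track between -0.006 and 0.006 m and z of each of carrier, parked in the frame of track below 0.015 m and angle between carrier's own z axis and vertical below 0.04 rad and x of carrier_nose in the frame of parked_face above -0.002 m and x of parked_face in the frame of track above 0.038 m and contact force between parked and stop_unit above 6 N), for 0.1 s.
At the end, for the whole second after the job is handed in: Both carriers lie in the channel, pushed up to the stop screw (parked near face past track x = 38 mm), the loose one flat, at most 3 mm over the floor, within 6 mm and 0.06 rad of the centre line, its plain nose within 2 mm of the parked face, at rest (y of carrier in the frame of track between -0.006 and 0.006 m and z of each of carrier, parked in the frame of track below 0.015 m and angle between carrier's own z axis and vertical below 0.04 rad and x of carrier_nose in the frame of parked_face above -0.002 m and x of parked_face in the frame of track above 0.038 m and angle between the x axis of carrier and the x axis of track, either way round below 0.06 rad and linear speed of carrier below 0.01 m/s); the robot touches nothing.
It fails at once if the carriers are rammed together with more than 35 N (contact force between carrier and parked above 35 N).
It fails at once if one of the bystanders (bins, wrench, screwdriver, loose bracket, green block) is shifted by more than 25 mm (distance of any of yellow_bin, red_bin, wrench, screwdriver, loose_bracket, spare_block from where it was at the start of the episode above 0.025 m).
It also fails if it takes over 61 s, if anything falls off the work surface, if the arm or the gripper's body presses on something with over 40 N, if the wrist force passes 120 N, or if a joint passes its speed limit or range.

ROBOT

A 6-joint arm with a two-finger parallel gripper is mounted at the origin on the work surface. World frame = base frame: x ahead of the robot, y to its left, z up, the work surface at z = 0. Lengths are in mm, angles in rad, forces in N, time in s.
With the tool pointing down it reaches from about 350 to 975 mm from the base axis. Payload 7.1 kg.
Tool frame: the origin (TCP) lies at the very end of the fingers, on their centre line; the grasp point (between the pads) lies 19 mm behind it; z points along the fingers, y is the line along which they close (so a half turn about z gives the same grasp; the last joint's range is limited). The gripper opens to 88 mm and grips with 3 to 60 N. Pads are 20 mm wide; open, the fingers measure 115 mm over their backs; the gripper's body (75 mm by 178 mm) begins 61 mm behind the grasp point.
Start: joints at [-1.156, 0.423, 1.63, -0, 1.089, -0.019], TCP at [262.716, -567.085, 222.675] pointing down, gripper open.
Joint ranges: [-3, 3], [-0.9, 2.11], [0.09, 2.58], [-1.31, 4.45], [0.11, 2.69], [-2.54, 2.54]. Speed limits (rad/s): [2.39, 2.39, 3.01, 3.14, 3.14, 3.14].

INTERFACE

Orientations are given as a rotation vector (axis times angle).
In Python, from workcell import ctrl, optics gives the robot as it stands.
- The arm moves only by the shell command python3 -m jog 'ROWS'. ROWS is JSON, a list of rows, each a list of 7 numbers: the shift along the tool's x, y, z in units of 40 mm (1.0 is 40 mm), then the turn, a rotation vector about the tool's x, y, z in units of 6 degrees (1.0 is 6 degrees), then the opening, from 0 (shut) to 1 (fully open). A call has 1 to 20 rows; each row shifts and turns the commanded pose from where the row before left it, along the tool's axes as they then stand; what a row does not reach is not made up. A row lasts 1/10 s, in which the tool goes at most 50 mm and 8.59 degrees, less where a joint would pass 70% of its speed; a pose out of reach is approached as far as the arm can. A call is refused whole if a number of a shift passes 1 or a number of a turn 1, either way. A call with a gripper value outside its range is refused whole. The fingers move at their own pace and stop on an object; the grip force is fixed at half the most. Time passes only in rows, so rows that do not move let the fingers close. It gives the time, the measured TCP pose, the force, the opening and the grip force at its end, in the units of the state.
- ctrl.get_obs(): the state, without advancing time (a new reading comes with each control period).
- optics.get_image(name): name is "scene" or "top" or "wrist"; returns the picture (400x640x3 uint8, red, green, blue); there is no depth.
- optics.camera_model(name): a dict with "fov_y" (degrees; the focal length in pixels is half the picture's height over the tangent of half this angle, whatever the lens; pixels are square), "cx", "cy" (the principal point, pixels), "view" (4x4, takes a point from world to camera coordinates); the wrist camera has in their place "hand_eye" (4x4, takes a point from camera to tool coordinates, whose origin is the TCP and whose axes are the flange's). Camera axes: x right, y up, looking along -z (the intrinsics and any distortion apply to the point x, -y, -z); pixel columns grow to the right and rows downward; lengths in mm; the calibration is good to about 2 mm. The wrist camera is an equidistant fisheye: a pixel r from the principal point sees the ray r / f radians off the axis. A picture is of the moment at which its call begins: read the wrist's pose just before it. camera_model takes no time and is no camera call.
- ctrl.close_job(): hands the job in; it is judged then, once.
Trained networks look in the newest picture that a camera, given by its name, has taken for a name from the list of things; names that differ only in an ending like _2 or _b are one class to them, and where a whole thing is asked for, a point or a joint stands for the part that bears it (a point fixed in the world has none). Each returns a list of dicts, best first, with "conf" (0 to 1); they miss things now and then, are a little off and sometimes report something else, mostly with a low value. They report only what shows in the picture. A call takes as long as a camera call. They do not tell look-alikes from the thing itself.
- optics.masks_of(target, camera): "pixels" (400x640 bool, what is visible of it) and "extent" ([centre column, centre row, width, height] in pixels, round what is visible of it).
The state is a dict: "t": time; "qpos": joint angles; "qvel": joint speeds; "joint_torque": joint torques, N m; "ee_pos": TCP position; "orientation": TCP orientation; "ft_force": force on the tool from outside, world axes, zero at the start; "moment": the same for the moment, N m; "width": finger opening in mm; "grasp_force": force on a finger pad.
Only numpy, scipy, OpenCV 4.12 (cv2) and the standard library are available. Lean on these libraries where they do the work, as an engineer would, in place of code of your own. Each camera call takes 0.05 s, during which the arm holds its last target. There are 200 camera calls.

## Working session

There is one attempt and no reset: what is moved stays moved. The work goes in short steps, Python scripts to look and compute and a shell command to move; the robot and the scene stay as the last step left them, time stands still between calls to the robot, and variables do not carry over. Pictures are saved under pics/ and viewed, at most 10 in all, crops included, and the job is handed in when it is done.

```bash
mkdir -p pics; cat > h.py <<'E'
from workcell import ctrl, optics
import numpy as np, cv2
from scipy.spatial.transform import Rotation as R
def snap(c,fn=None):
    im=optics.get_image(c)
    if fn: cv2.imwrite('pics/'+fn,im[:,:,::-1])
    return im
def cam(c):
    m=optics.camera_model(c); return m
def ray(c,u,v):
    m=cam(c); f=200/np.tan(np.radians(m['fov_y'])/2)
    V=np.array(m['view']); d=np.array([(u-m['cx'])/f,-(v-m['cy'])/f,-1.])
    Rm=V[:3,:3]; return -Rm.T@V[:3,3], Rm.T@d
def onz(c,u,v,z):
    o,d=ray(c,u,v); return o+d*(z-o[2])/d[2]
def proj(c,p):
    m=cam(c); f=200/np.tan(np.radians(m['fov_y'])/2); V=np.array(m['view'])
    q=V[:3,:3]@np.array(p)+V[:3,3]; return m['cx']+f*q[0]/-q[2], m['cy']-f*q[1]/-q[2]
E
python3 - <<'E'
from h import *
a=snap('top','top0.png');b=snap('scene','scene0.png')
for c in('top','scene'):
    m=cam(c);print(c,m['fov_y'],m['cx'],m['cy'],{k:v for k,v in m.items() if k not in('view',)}); print(np.round(m['view'],3))
    for t in('carrier','parked','track','strap','stop_unit','spare_block','wrench'):
        for r in optics.masks_of(t,c)[:3]: print(t,round(r['conf'],2),np.round(r['extent']))
o=ctrl.get_obs();print(o)
E
```

```text
top 51.6441187603344 319.3749051028873 196.60648362754588 {'fov_y': 51.6441187603344, 'cx': 319.3749051028873, 'cy': 196.60648362754588}
[[-1.90000e-02 -1.00000e+00  1.00000e-02  4.62920e+01]
 [ 9.93000e-01 -1.70000e-02  1.20000e-01 -5.64527e+02]
 [-1.20000e-01  1.20000e-02  9.93000e-01 -9.43457e+02]
 [ 0.00000e+00  0.00000e+00  0.00000e+00  1.00000e+00]]
carrier 0.89 [469. 227.  59.  46.]
parked 0.86 [224. 288.  42.  28.]
parked 0.83 [289. 287.  38.  33.]
parked 0.81 [252. 213.  43.  26.]
track 0.92 [281. 217. 169.  67.]
strap 0.71 [279. 216. 172.  72.]
stop_unit 0.51 [209. 207.  28.  18.]
spare_block 0.59 [160. 177.  35.  48.]
wrench 0.77 [431. 296.  72.  20.]
scene 48.93828189354885 317.8948487535828 194.92335484693731 {'fov_y': 48.93828189354885, 'cx': 317.8948487535828, 'cy': 194.92335484693731}
[[ 7.37000e-01  6.76000e-01 -1.10000e-02 -4.21508e+02]
 [-3.60000e-01  4.06000e-01  8.40000e-01  1.16138e+02]
 [ 5.73000e-01 -6.15000e-01  5.42000e-01 -1.60207e+03]
 [ 0.00000e+00  0.00000e+00  0.00000e+00  1.00000e+00]]
carrier 0.91 [208. 265.  43.  52.]
parked 0.98 [294. 181.  30.  23.
[... 243 characters left out ...]
]
{'t': 0.8, 'qpos': array([-1.15604850e+00,  4.23075651e-01,  1.62988736e+00,  2.00648634e-05,
        1.08862388e+00, -1.90304609e-02]), 'qvel': array([ 2.65194646e-03, -7.81896394e-04, -1.17705794e-03, -3.68014768e-04,
        2.23393993e-05, -4.77813503e-04]), 'joint_torque': array([ 3.27861369e-05, -5.44509351e+01, -2.74041045e+01,  6.44707354e-02,
        1.66109082e-02,  9.06780912e-06]), 'ee_pos': array([ 262.69438874, -567.09748431,  222.69525227]), 'orientation': array([3.06799122e+00, 6.76033052e-01, 2.91597492e-05]), 'ft_force': array([-0.16817007,  1.36545507, -0.22401116]), 'moment': array([ 0.02268787,  0.05616187, -0.03139001]), 'grasp_force': 0.0, 'width': 87.68325451421718}
```

View pics/top0.png

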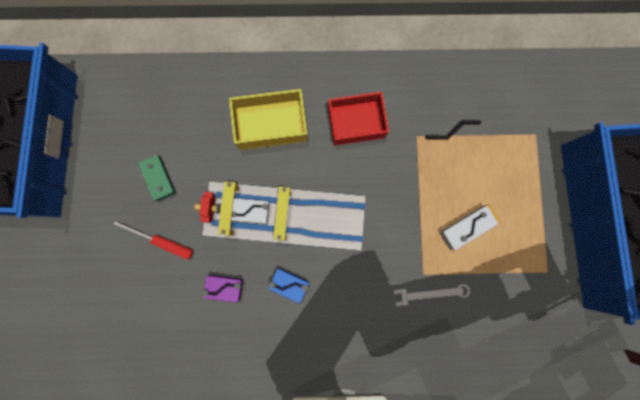

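View pics/scene0.png

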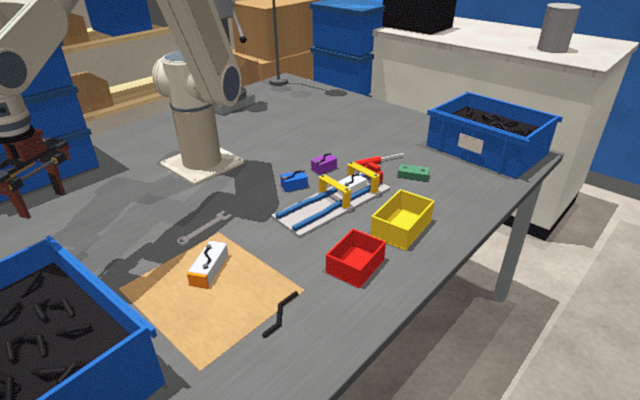

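Top view: the track runs from the mouth at (365,222) to the red stop at (205,207), so push +x is roughly world +y. Candidates for the carrier:
- White block with black bracket on the wood mat, top (470,227) / scene (208,265), with an orange face at scene (202,280). This matches the description.
- White block in the track (250,211): the parked carrier.
- Blue (289,285) and purple (222,288) look-alikes.
- Green spare block (157,177).

I choose (470,227).

```bash
cat > fit.py <<'E'
from h import *
from scipy.optimize import differential_evolution, minimize
def box(x0,x1,y0,y1,z0,z1): return np.array([[x,y,z] for x in(x0,x1) for y in(y0,y1) for z in(z0,z1)],float)
CAR=[box(-65,65,-25,25,0,42)]
TRK=[box(-200,180,-65,65,0,12)]+[box(a,b,-60,60,68,74) for a,b in((-20,5),(105,130))]+[box(a,b,s*54-6,s*54+6,12,74) for a,b in((-20,5),(105,130)) for s in(1,-1)]
def T(p,P,z=0):
    c,s=np.cos(p[2]),np.sin(p[2]); return np.c_[p[0]+c*P[:,0]-s*P[:,1],p[1]+s*P[:,0]+c*P[:,1],P[:,2]+z]
def sil(c,p,boxes,z=0,S=4):
    m=np.zeros((400*S,640*S),np.uint8)
    for b in boxes:
        q=np.array([proj(c,v) for v in T(p,b,z)]); q=(q+.5)*S
        cv2.fillConvexPoly(m,cv2.convexHull(q.astype(np.float32)).astype(np.int32),1)
    return m
def fit(masks,boxes,p0,z=0,S=4):
    M={c:cv2.resize(m.astype(np.uint8),None,fx=S,fy=S,interpolation=0) for c,m in masks.items()}
    def cost(p):
        t=0
        for c in M:
            s=sil(c,p,boxes,z,S); t+=1-(s&M[c]).sum()/(s|M[c]).sum()
        return t/len(M)
    r=minimize(cost,p0,method='Nelder-Mead',options=dict(initial_simplex=np.array(p0)+np.array([[0,0,0],[15,0,0],[0,15,0],[0,0,.15]]),xatol=.05,fatol=1e-5))
    return r.x,r.fun
E
python3 - <<'E'
from fit import *
im={c:snap(c) for c in('top','scene')}
km={c:optics.masks_of('carrier',c)[0]['pixels'] for c in im}
tm={c:optics.masks_of('track',c)[0]['pixels'] for c in im}
ct=onz('top',469,227,30); print('c0',ct)
a=onz('top',445,240,42)-onz('top',495,213,42); yaw=np.arctan2(a[1],a[0]); print('yaw',yaw)
for m in ({'top':km['top']},{'scene':km['scene']},km): print('car',fit(m,CAR,[ct[0],ct[1],yaw]))
# orange in scene
hsv=cv2.cvtColor(im['scene'],cv2.COLOR_RGB2HSV); w=(hsv[...,0]>5)&(hsv[...,0]<20)&(hsv[...,1]>200)&km['scene']; v,u=np.nonzero(w)
if len(u): print('orange',u.mean(),v.mean(),onz('scene',u.mean(),v.mean(),20))
a=onz('top',205,207,12)-onz('top',365,221,12); t0=onz('top',285,216,12); ty=np.arctan2(a[1],a[0])
for m in ({'top':tm['top']},{'scene':tm['scene']},tm): print('trk',fit(m,TRK,[t0[0],t0[1],ty]))
q=fit(tm,TRK,[t0[0],t0[1],ty])[0]; k=fit(km,CAR,[ct[0],ct[1],yaw])[0]
o=im['top'][130:310,180:520]; o=cv2.resize(o,None,fx=2.3,fy=2.3,interpolation=2)
for p,b in((q,TRK),(k,CAR)):
    m=sil('top',p,b,0,1)
    cs,_=cv2.findContours(sil('top',p,b,0,4),0,1)
    for c in cs: cv2.polylines(o,[((c/4-.5+.5-np.array([180,130]))*2.3).astype(np.int32)],True,(255,0,255),1)
cv2.imwrite('pics/ov1.png',o[:,:,::-1])
E
```

```text
c0 [ 487.29971577 -315.91459813   30.        ]
yaw 2.035831179750595
car (array([ 488.29246827, -320.55262289,    2.0824226 ]), np.float64(0.05664173555526397))
car (array([ 487.29971577, -315.91459813,    2.03583118]), np.float64(1.0))
car (array([ 488.29246827, -320.55262289,    2.0824226 ]), np.float64(0.528320867777632))
orange 374.54545454545456 173.45454545454547 [534.10202918 324.97631601  20.        ]Traceback (most recent call last):
  File "<stdin>", line 12, in <module>
  File "fit.py", line 21, in fit
    r=minimize(cost,p0,method='Nelder-Mead',options=dict(initial_simplex=np.array(p0)+np.array([[0,0,0],[15,0,0],[0,15,0],[0,0,.15]]),xatol=.05,fatol=1e-5))
    res = _minimize_neldermead(fun, x0, args, callback, bounds=bounds,
                               **options)
    fxr = func(xr)
    fx = function(np.copy(x), *(wrapper_args + args))
  File "fit.py", line 19, in cost
    s=sil(c,p,boxes,z,S); t+=1-(s&M[c]).sum()/(s|M[c]).sum()
  File "fit.py", line 11, in sil
    q=np.array([proj(c,v) for v in T(p,b,z)]); q=(q+.5)*S
                ~~~~^^^^^
  File "h.py", line 17, in proj
    m=cam(c); f=200/np.tan(np.radians(m['fov_y'])/2); V=np.array(m['view'])
  File "h.py", line 9, in cam
    m=optics.camera_model(c); return m
ValueError: time passes only in moves, steps and waits
```

```bash
python3 - <<'E'
s=open('h.py').read()
s=s.replace("def cam(c):\n    m=optics.camera_model(c); return m","_c={}\ndef cam(c):\n    if c not in _c: _c[c]=optics.camera_model(c)\n    return _c[c]\ndef mask(t,c,u,v):\n    r=optics.masks_of(t,c); return min(r,key=lambda r:np.hypot(r['extent'][0]-u,r['extent'][1]-v))")
open('h.py','w').write(s)
E
python3 - <<'E'
from fit import *
im={c:snap(c) for c in('top','scene')}
km={'top':mask('carrier','top',469,227),'scene':mask('carrier','scene',208,265)}
tm={'top':mask('track','top',281,217),'scene':mask('track','scene',330,200)}
for d in(km,tm):
    for c in d: print(d[c]['extent'],d[c]['conf']); d[c]=d[c]['pixels']
ct=[488,-320,2.08]
for m in ({'top':km['top']},{'scene':km['scene']},km): k,f=fit(m,CAR,ct);print('car',k,f)
hsv=cv2.cvtColor(im['scene'],cv2.COLOR_RGB2HSV); w=(hsv[...,0]>5)&(hsv[...,0]<20)&(hsv[...,1]>200)&km['scene']; v,u=np.nonzero(w)
if len(u): print('orange',u.mean(),v.mean(),onz('scene',u.mean(),v.mean(),20))
a=onz('top',205,207,12)-onz('top',365,221,12); t0=onz('top',285,216,12); ty=np.arctan2(a[1],a[0])
for m in ({'top':tm['top']},{'scene':tm['scene']},tm): q,f=fit(m,TRK,[t0[0],t0[1],ty]);print('trk',q,f)
o=im['top'][130:310,180:520]; o=cv2.resize(o,None,fx=2.3,fy=2.3,interpolation=2)
for p,b in((q,TRK),(k,CAR)):
    cs,_=cv2.findContours(sil('top',p,b,0,4),0,1)
    for c in cs: cv2.polylines(o,[((c/4-np.array([180,130]))*2.3).astype(np.int32)],True,(255,0,255),1)
o2=cv2.resize(im['scene'][150:300,170:430],None,fx=2.3,fy=2.3,interpolation=2)
for p,b in((q,TRK),(k,CAR)):
    cs,_=cv2.findContours(sil('scene',p,b,0,4),0,1)
    for c in cs: cv2.polylines(o2,[((c/4-np.array([170,150]))*2.3).astype(np.int32)],True,(255,0,255),1)
cv2.imwrite('pics/ov1.png',o[:,:,::-1]);cv2.imwrite('pics/ov2.png',o2[:,:,::-1])
E
```

```text
[469.6, 229.3, 60.1, 47.7] 0.95
[208.6, 263.4, 40.3, 46.6] 0.84
[281.0, 215.4, 166.7, 67.8] 0.69
[329.4, 198.8, 121.5, 77.1] 0.69
car [ 487.93359736 -319.27600397    2.06330808] 0.1099301682111643
car [ 487.11019749 -319.32664484    2.14136816] 0.11352947062944063
car [ 486.99453159 -317.54639404    2.07260213] 0.11814950667590907
orange 197.715 280.05 [ 520.55306176 -373.37139638   20.        ]
trk [526.05745263 130.80708134   1.46009902] 0.12977163919840695
trk [526.22787364 131.13538695   1.46423956] 0.15107142285595399
trk [526.17014468 131.36507107   1.46261348] 0.14076435471400361
```

View pics/ov1.png

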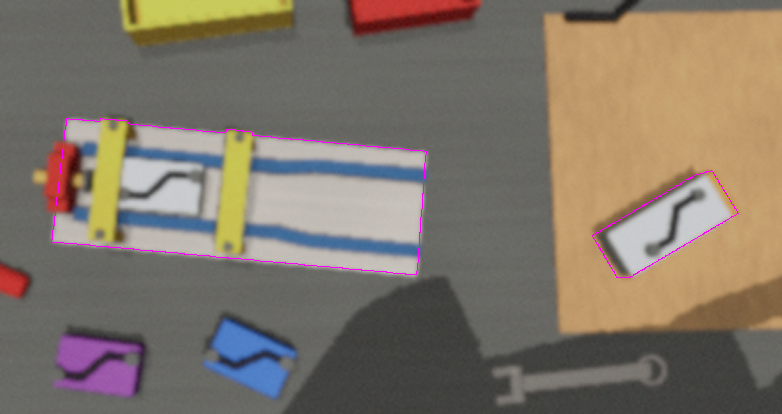

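View pics/ov2.png

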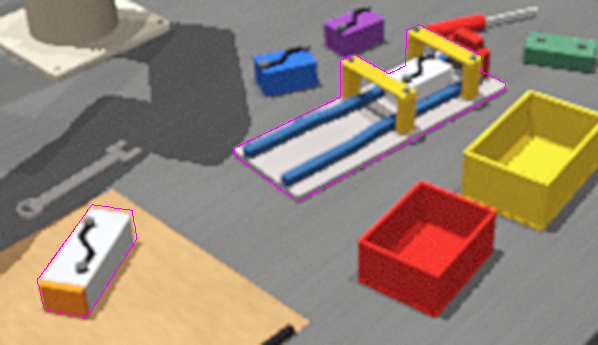

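The overlays fit. Carrier is at about (487,-318.5) with yaw 2.075 and its orange tail at the -x end (scene (198,280)), so the choice is right. The track is at (526,131) with yaw 1.4615. Moving over the carrier.

```bash
python3 -m jog '[[0.856,-0.364,0,0,0,0,1],[0.856,-0.364,0,0,0,0,1],[0.856,-0.364,0,0,0,0,1],[0.856,-0.364,0,0,0,0,1],[0.856,-0.364,0,0,0,0,1],[0.856,-0.364,0,0,0,0,1],[0.856,-0.364,0,0,0,0,1],[0.856,-0.364,0,0,0,0,1],[0.856,-0.364,0,0,0,0,1]]'
python3 -m jog '[[0,0,0,0,0,-1,1],[0,0,0,0,0,-1,1],[0,0,0,0,0,-1,1],[0,0,0,0,0,-1,1],[0,0,0,0,0,-1,1],[0,0,0,0,0,-1,1],[0,0,0,0,0,-1,1],[0,0,0,0,0,-1,1],[0,0,0,0,0,-1,1],[0,0,0,0,0,-1,1],[0,0,0,0,0,-1,1],[0,0,0,0,0,-1,1],[0,0,0,0,0,-1,1],[0,0,0,0,0,-1,1],[0,0,0,0,0,-1,1],[0,0,0,0,0,-0.67,1],[0,0,0,0,0,0,1]]'
cat >> h.py <<'E'
def st():
    o=ctrl.get_obs(); Rm=R.from_rotvec(o['orientation']).as_matrix(); return o,np.array(o['ee_pos']),Rm
def off(target,yaw):
    "remaining shift in tool units (40mm) and yaw turn about tool z (6deg)"
    o,p,Rm=st(); d=Rm.T@(np.array(target)-p); y=np.arctan2(Rm[1,0],Rm[0,0])
    print('t',round(o['t'],2),'p',p.round(1),'yaw',round(y,4),'tilt',Rm[:,2].round(4),'shift mm',d.round(2),'units',(d/40).round(3),'turn u',round(-np.degrees((yaw-y+np.pi)%(2*np.pi)-np.pi)/6,3))
def wproj(P,obs):
    m=cam('wrist'); H=np.array(m['hand_eye']); f=200/np.tan(np.radians(m['fov_y'])/2)
    Rt=R.from_rotvec(obs['orientation']).as_matrix()
    q=(np.asarray(P)-obs['ee_pos'])@Rt; q=(q-H[:3,3])@H[:3,:3]
    x,y,z=q[:,0],-q[:,1],-q[:,2]; r=np.hypot(x,y); k=f*np.arctan2(r,z)/np.maximum(r,1e-9)
    return np.c_[m['cx']+k*x,m['cy']+k*y]
E
python3 - <<'E'
from fit import *
off([487.3,-318.5,222.7],2.075)
o=ctrl.get_obs(); im=snap('wrist')
for r in optics.masks_of('carrier','wrist'): print(r['conf'],r['extent'])
P=T([487.3,-318.5,2.075],CAR[0]); q=wproj(P,o)
i=im.copy(); cv2.polylines(i,[q[[1,3,7,5]].astype(int)],True,(255,0,255),1); cv2.polylines(i,[q[[0,2,6,4]].astype(int)],True,(0,255,0),1)
cv2.imwrite('pics/w1.png',i[:,:,::-1]); print(q[[1,3,7,5]].round(),cam('wrist'))
E
```

```text
t: 2.3
ee_pos: [488.2, -317.5, 222.8]
orientation: [3.068, 0.676, 0.0]
ft_force: [0.4, -0.5, 0.5]
width: 87.9
grasp_force: 0.0
t: 4.0
ee_pos: [487.2, -318.7, 222.7]
orientation: [1.597, 2.706, -0.0]
ft_force: [-0.2, -0.1, 0.1]
width: 88.3
grasp_force: 0.0
t 4.0 p [ 487.2 -318.7  222.7] yaw 2.0753 tilt [ 0. -0. -1.] shift mm [ 0.12  0.13 -0.01] units [ 0.003  0.003 -0.   ] turn u 0.003
0.83 [320.4, 183.1, 44.6, 112.5]
[[340. 237.]
 [297. 237.]
 [296. 125.]
 [341. 125.]] {'fov_y': 65.70646984690485, 'cx': 318.424987643353, 'cy': 199.5194527677799, 'hand_eye': array([[-1.18222687e-03,  9.70022009e-01,  2.43014204e-01,
         6.68174008e+01],
       [ 9.99999294e-01,  1.11862162e-03,  3.99723295e-04,
         2.12535326e-01],
       [ 1.15899450e-04,  2.43014505e-01, -9.70022648e-01,
        -1.63086639e+02],
       [ 0.00000000e+00,  0.00000000e+00,  0.00000000e+00,
         1.00000000e+00]])}
```

View pics/w1.png

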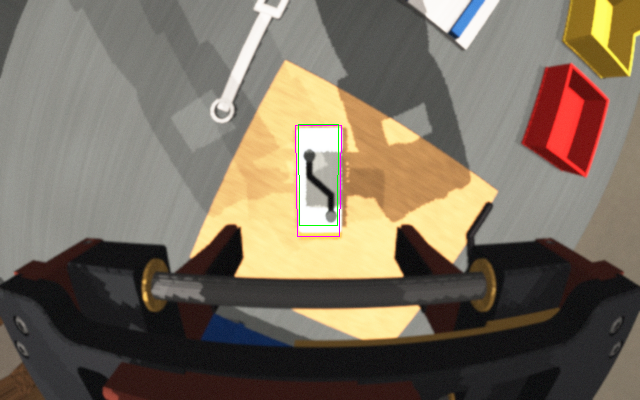

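The wrist view shows the carrier at (319,181), white nose up and orange tail down at row 235, aligned with the prediction to about 1 px. Descending and gripping.

```bash
python3 -m jog '[[0,0.02,0.8,0,0,0,1],[0,0,0.8,0,0,0,1],[0,0,0.8,0,0,0,1],[0,0,0.8,0,0,0,1],[0,0,0.8,0,0,0,1],[0,0,0.6,0,0,0,1],[0,0,0.4,0,0,0,1],[0,0,0.12,0,0,0,1],[0,0,0,0,0,0,1]]'
python3 -m jog '[[0,0,0,0,0,0,0.3],[0,0,0,0,0,0,0.3],[0,0,0,0,0,0,0.3],[0,0,0,0,0,0,0.3],[0,0,0,0,0,0,0.3],[0,0,0,0,0,0,0.3]]'
```

```text
t: 5.0
ee_pos: [488.0, -318.3, 17.7]
orientation: [-1.598, -2.704, -0.0]
ft_force: [0.7, 0.1, 0.7]
width: 87.6
grasp_force: 0.0
t: 5.6
ee_pos: [488.2, -318.4, 18.2]
orientation: [1.597, 2.705, 0.0]
ft_force: [-0.5, 1.0, 3.3]
width: 50.4
grasp_force: 30.0
```

```bash
python3 -m jog '[[0,0,-0.4,0,0,0,0.3],[0,0,-0.8,0,0,0,0.3],[0,0,-0.8,0,0,0,0.3],[0,0,-0.6,0,0,0.977,0.3],[0,0,0,0,0,0.977,0.3],[0,0,0,0,0,0.977,0.3],[0,0,0,0,0,0.977,0.3],[0,0,0,0,0,0.977,0.3],[0,0,0,0,0,0.977,0.3],[0,0,0,0,0,0,0.3]]'
python3 - <<'E'
from h import *
off([511.9,1.9,122],1.4615)
E
```

```text
t: 6.6
ee_pos: [487.3, -317.9, 122.0]
orientation: [-2.34, -2.094, 0.001]
ft_force: [-0.8, 0.5, -5.1]
width: 49.4
grasp_force: 30.0
t 6.6 p [ 487.3 -317.9  122. ] yaw 1.46 tilt [-1.e-03  7.e-04 -1.e+00] shift mm [ 3.2053e+02 -1.0910e+01  2.2000e-01] units [ 8.013e+00 -2.730e-01  6.000e-03] turn u -0.014
```

```bash
python3 -m jog '[[0.5,-0.027,0,0,0,0,0.3],[0.9,-0.027,0,0,0,0,0.3],[0.9,-0.027,0,0,0,0,0.3],[0.9,-0.027,0,0,0,0,0.3],[0.9,-0.027,0,0,0,0,0.3],[0.9,-0.027,0,0,0,0,0.3],[0.9,-0.027,0,0,0,0,0.3],[0.9,-0.027,0,0,0,0,0.3],[0.7,-0.027,0,0,0,0,0.3],[0.5,-0.027,0,0,0,0,0.3],[0,0,0,0,0,0,0.3],[0,0,0,0,0,0,0.3]]'
python3 - <<'E'
from fit import *
off([511.9,1.9,122],1.4615)
o=ctrl.get_obs(); im=snap('wrist'); i=im.copy()
p=[526.1,131.1,1.4615]
for y in(-65,65,-27,27,-41,41):
    z=12 if abs(y)==65 else 26
    q=wproj(T(p,np.array([[x,y,z] for x in np.linspace(-200 if z==12 else -50,180,20)],float)),o)
    cv2.polylines(i,[q.astype(int)],False,(255,0,255),1)
for x in(-20,5):
    q=wproj(T(p,np.array([[x,-60,74],[x,60,74]],float)),o); cv2.polylines(i,[q.astype(int)],False,(0,255,0),1)
cv2.imwrite('pics/w2.png',i[:,:,::-1]); np.save('w2.npy',im)
E
```

```text
t: 7.8
ee_pos: [511.7, 1.7, 122.0]
orientation: [-2.337, -2.1, 0.001]
ft_force: [0.8, -0.0, -6.6]
width: 49.8
grasp_force: 30.0
t 7.8 p [511.7   1.7 122. ] yaw 1.4641 tilt [-5.e-04 -1.e-04 -1.e+00] shift mm [ 0.24  0.13 -0.01] units [ 0.006  0.003 -0.   ] turn u 0.025
```

View pics/w2.png

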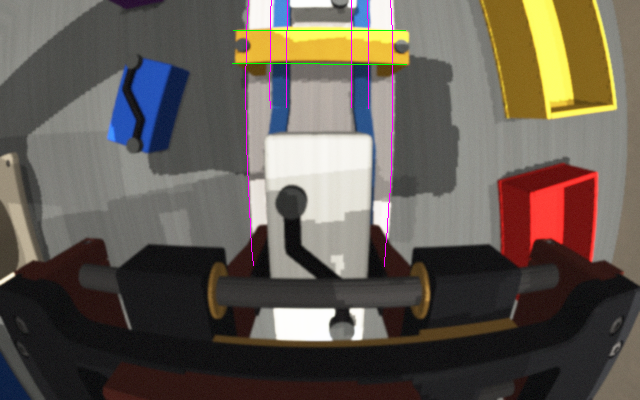

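The wrist view confirms the strap (row 30–62) and the rails/plate edges lie within 1–2 px of the projection, with the carrier (320,200) over the mouth. Lowering, 10 mm further back for taper clearance.

```bash
python3 -m jog '[[-0.25,0,0.4,0,0,0,0.3],[0,0,0.6,0,0,0,0.3],[0,0,0.6,0,0,0,0.3],[0,0,0.4,0,0,0,0.3],[0,0,0.15,0,0,0,0.3],[0,0,0.05,0,0,0,0.3],[0,0,0,0,0,0,0.3]]'
python3 -m jog '[[0,0,0.025,0,0,0,0.3],[0,0,0.025,0,0,0,0.3],[0,0,0,0,0,0,0.3]]'
```

```text
t: 8.55
ee_pos: [511.6, -9.4, 34.2]
orientation: [2.34, 2.095, 0.001]
ft_force: [1.1, 0.3, -5.1]
width: 49.6
grasp_force: 30.0
t: 8.85
ee_pos: [511.5, -9.0, 32.3]
orientation: [2.34, 2.096, 0.001]
ft_force: [-0.2, -0.6, -6.2]
width: 49.7
grasp_force: 30.0
```

```bash
python3 -m jog '[[0,0,0.02,0,0,0,0.3],[0,0,0.02,0,0,0,0.3],[0,0,0,0,0,0,0.3]]'
python3 -m jog '[[0,0,0.015,0,0,0,0.3],[0,0,0,0,0,0,0.3]]'
```

```text
t: 9.15
ee_pos: [511.3, -8.9, 30.3]
orientation: [2.34, 2.096, 0.0]
ft_force: [0.9, -0.4, -5.2]
width: 50.2
grasp_force: 30.0
t: 9.35
ee_pos: [511.3, -8.9, 30.2]
orientation: [2.34, 2.096, 0.0]
ft_force: [-2.6, 0.5, 4.4]
width: 49.4
grasp_force: 30.0
```

```bash
python3 -m jog '[[0,0,0,0,0,0,0.85],[0,0,0,0,0,0,0.85],[0,0,0,0,0,0,0.85],[0,0,0,0,0,0,0.85],[0,0,0,0,0,0,0.85],[0,0,-0.3,0,0,0,0.85],[0,0,-0.6,0,0,0,0.85],[0,0,-0.8,0,0,0,0.85],[0,0,-0.6,0,0,0,0.85],[-0.6,0,0,0,0,0,0],[-0.9,0,0,0,0,0,0],[-0.9,0,0,0,0,0,0],[0,0,0,0,0,0,0]]'
python3 - <<'E'
from fit import *
tp=np.array([526.1,131.1,12]); t=1.4615
X=np.array([np.cos(t),np.sin(t),0])
off(tp+X*-240,1.4615)
o=ctrl.get_obs(); im=snap('wrist'); i=im.copy()
p=[526.1,131.1,t]; c=tp+X*-140
q=wproj(T([c[0],c[1],t],CAR[0],12),o); cv2.polylines(i,[q[[1,3,7,5]].astype(int)],True,(255,0,255),1)
for y in(-65,65,-27,27):
    z=12 if abs(y)==65 else 26
    q=wproj(T(p,np.array([[x,y,z] for x in np.linspace(-200 if z==12 else -50,180,20)],float)),o)
    cv2.polylines(i,[q.astype(int)],False,(255,0,255),1)
cv2.imwrite('pics/w3.png',i[:,:,::-1])
E
```

```text
t: 10.65
ee_pos: [500.7, -107.3, 122.7]
orientation: [2.342, 2.091, 0.001]
ft_force: [-0.3, 0.5, -0.2]
width: 46.0
grasp_force: 0.0
t 10.65 p [ 500.7 -107.3  122.7] yaw 1.4576 tilt [ 1.4e-03 -9.0e-04 -1.0e+00] shift mm [ -0.14  -0.9  110.73] units [-0.003 -0.022  2.768] turn u -0.037
```

View pics/w3.png

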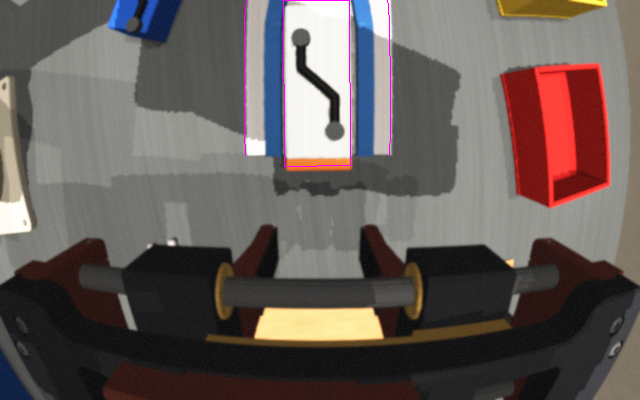

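The wrist view shows the carrier flat in the mouth, tail edge at row 167 and columns 285–351, centred between the rails. Lowering behind the tail with fingers shut.

```bash
python3 -m jog '[[0,-0.022,0.5,0,0,-0.04,0],[0,0,0.7,0,0,0,0],[0,0,0.7,0,0,0,0],[0,0,0.4,0,0,0,0],[0,0,0.15,0,0,0,0],[0,0,0,0,0,0,0],[0,0,0,0,0,0,0]]'
python3 -m jog '[[0.1,0,0,0,0,0,0],[0.1,0,0,0,0,0,0],[0.1,0,0,0,0,0,0],[0.1,0,0,0,0,0,0],[0.1,0,0,0,0,0,0],[0.1,0,0,0,0,0,0],[0.05,0,0,0,0,0,0],[0.05,0,0,0,0,0,0],[0.05,0,0,0,0,0,0],[0.05,0,0,0,0,0,0]]'
```

```text
t: 11.4
ee_pos: [500.5, -104.0, 24.4]
orientation: [2.335, 2.101, 0.001]
ft_force: [-0.5, -0.1, -0.8]
width: 0.6
grasp_force: 0.0
t: 12.4
ee_pos: [503.7, -72.8, 24.0]
orientation: [2.335, 2.1, 0.0]
ft_force: [-1.4, -6.1, 3.2]
width: 0.5
grasp_force: 2.8
```

```bash
python3 -m jog '[[0,0,0,0,0,0,0],[0,0,0,0,0,0,0]]'; python3 -m jog '[[0.03,0,0,0,0,0,0],[0.03,0,0,0,0,0,0],[0.03,0,0,0,0,0,0],[0.03,0,0,0,0,0,0],[0.03,0,0,0,0,0,0]]'; python3 -m jog '[[0.03,0,0,0,0,0,0],[0.03,0,0,0,0,0,0],[0.03,0,0,0,0,0,0],[0.03,0,0,0,0,0,0],[0.03,0,0,0,0,0,0]]'
```

```text
t: 12.6
ee_pos: [503.6, -72.6, 23.9]
orientation: [2.335, 2.1, 0.001]
ft_force: [0.1, -3.4, 2.4]
width: 0.5
grasp_force: 1.8
t: 13.1
ee_pos: [504.1, -66.9, 23.9]
orientation: [2.335, 2.1, 0.0]
ft_force: [-0.7, -6.8, 4.5]
width: 0.7
grasp_force: 3.1
t: 13.6
ee_pos: [504.7, -60.9, 23.9]
orientation: [2.335, 2.101, 0.0]
ft_force: [0.4, -6.5, 4.7]
width: 0.6
grasp_force: 3.2
```

```bash
python3 - <<'E'
from fit import *
im=snap('wrist'); s=snap('scene')
a=im[0:300,170:470]; b=cv2.resize(s[150:250,240:400],(480,300),interpolation=2)
cv2.imwrite('pics/w4.png',np.hstack([a,b])[:,:,::-1])
E
```

```text
(no output)
```

View pics/w4.png

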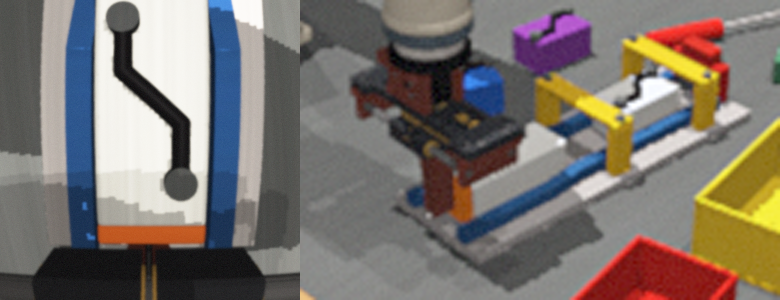

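Carrier is flat and centred between the rails, with the shut fingers on its orange tail. Friction is steady at about 6.5 N. Continuing, with a small raise to relieve the downward drag.

```bash
python3 -m jog '[[0.06,0,-0.015,0,0,0,0],[0.06,0,0,0,0,0,0],[0.06,0,0,0,0,0,0],[0.06,0,0,0,0,0,0],[0.06,0,0,0,0,0,0],[0.06,0,0,0,0,0,0],[0.06,0,0,0,0,0,0],[0.06,0,0,0,0,0,0],[0.06,0,0,0,0,0,0],[0.06,0,0,0,0,0,0]]'
python3 - <<'E'
from h import *
u,v=180+203/2.3,130+187/2.3
p=onz('top',u,v,54); t=1.4615; X=np.array([np.cos(t),np.sin(t)])
print('parked face x',(p[:2]-[526.1,131.1])@X); o,e,_=st(); print('tcp x',(e[:2]-[526.1,131.1])@X)
E
```

```text
t: 14.7
ee_pos: [507.0, -36.4, 24.3]
orientation: [-2.336, -2.101, 0.0]
ft_force: [-1.2, -2.9, -2.2]
width: 0.2
grasp_force: 1.1
parked face x 23.959840207390705
tcp x -168.6186569931062
```

```bash
python3 -m jog '[[0.06,0,0,0,0,0,0],[0.06,0,0,0,0,0,0],[0.06,0,0,0,0,0,0],[0.06,0,0,0,0,0,0],[0.06,0,0,0,0,0,0],[0.06,0,0,0,0,0,0],[0.06,0,0,0,0,0,0],[0.06,0,0,0,0,0,0],[0.06,0,0,0,0,0,0],[0.06,0,0,0,0,0,0],[0.06,0,0,0,0,0,0],[0.06,0,0,0,0,0,0],[0.06,0,0,0,0,0,0],[0.04,0,0,0,0,0,0],[0.03,0,0,0,0,0,0]]'
python3 -m jog '[[0.025,0,0,0,0,0,0],[0.025,0,0,0,0,0,0],[0.025,0,0,0,0,0,0],[0.025,0,0,0,0,0,0],[0.025,0,0,0,0,0,0],[0.025,0,0,0,0,0,0],[0.025,0,0,0,0,0,0],[0.025,0,0,0,0,0,0],[0.025,0,0,0,0,0,0],[0.025,0,0,0,0,0,0]]'
python3 -m jog '[[0.025,0,0,0,0,0,0],[0.025,0,0,0,0,0,0],[0.025,0,0,0,0,0,0],[0.025,0,0,0,0,0,0],[0.025,0,0,0,0,0,0],[0.025,0,0,0,0,0,0],[0.025,0,0,0,0,0,0],[0.025,0,0,0,0,0,0],[0.025,0,0,0,0,0,0],[0.025,0,0,0,0,0,0]]'
```

```text
t: 16.2
ee_pos: [510.6, -2.7, 24.3]
orientation: [2.336, 2.101, 0.0]
ft_force: [-0.6, -2.1, -1.0]
width: 0.7
grasp_force: 1.2
t: 17.2
ee_pos: [511.6, 7.2, 24.3]
orientation: [-2.336, -2.101, 0.0]
ft_force: [-0.9, -2.1, -1.0]
width: 0.5
grasp_force: 1.3
t: 18.2
ee_pos: [512.7, 17.1, 24.3]
orientation: [2.336, 2.101, 0.0]
ft_force: [-0.2, -2.3, -1.1]
width: 0.9
grasp_force: 1.3
```

```bash
python3 -m jog '[[0.025,0,0,0,0,0,0],[0.025,0,0,0,0,0,0],[0.025,0,0,0,0,0,0],[0.025,0,0,0,0,0,0],[0.025,0,0,0,0,0,0],[0.025,0,0,0,0,0,0],[0.025,0,0,0,0,0,0],[0.025,0,0,0,0,0,0],[0.025,0,0,0,0,0,0],[0.025,0,0,0,0,0,0]]'
python3 -m jog '[[0.025,0,0,0,0,0,0],[0.025,0,0,0,0,0,0]]'
python3 -m jog '[[0.025,0,0,0,0,0,0],[0.025,0,0,0,0,0,0]]'
```

```text
t: 19.2
ee_pos: [513.5, 26.3, 24.3]
orientation: [2.335, 2.101, -0.001]
ft_force: [-1.1, -8.8, 0.2]
width: 0.2
grasp_force: 4.2
t: 19.4
ee_pos: [513.7, 28.3, 24.3]
orientation: [2.335, 2.101, -0.001]
ft_force: [-1.1, -7.9, -0.5]
width: 1.0
grasp_force: 4.2
t: 19.6
ee_pos: [513.9, 30.3, 24.3]
orientation: [2.335, 2.101, -0.002]
ft_force: [0.1, -8.5, 0.2]
width: 0.5
grasp_force: 4.3
```

Butted: the force went from 2 to 8 N when the row picked up the parked carrier. I'll take a rough look at where the disc is before feeling for it.

```bash
python3 - <<'E'
from h import *
im=snap('top'); t=1.4615; X=np.array([np.cos(t),np.sin(t)]);Y=np.array([-X[1],X[0]]); tp=np.array([526.1,131.1])
i=cv2.resize(im[175:245,190:310],None,fx=6,fy=6,interpolation=2)
for x in(122,132,142,152):
    for y in(-12,12):
        w=tp+X*x+Y*y; u,v=proj('top',[*w,32]); cv2.circle(i,(int((u+.5-190)*6),int((v+.5-175)*6)),2,(255,0,255),-1)
cv2.imwrite('pics/t5.png',i[:,:,::-1])
o,e,_=st(); print(o['ft_force'],(e[:2]-tp)@X)
E
```

```text
[-1.45317915 -7.98569657  0.39931602] -101.39260194723437
```

View pics/t5.png

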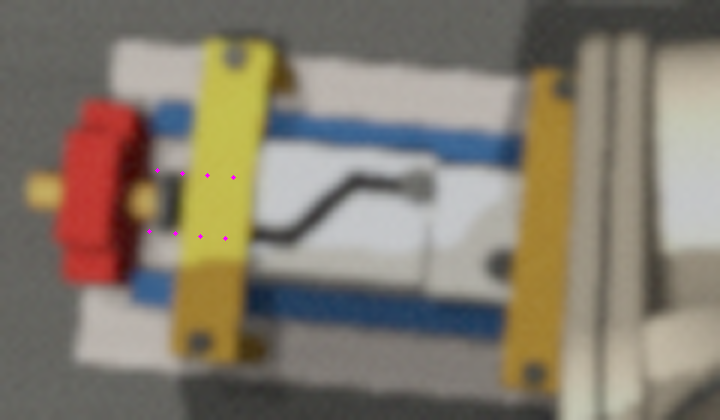

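The picture shows the two carriers butted at column 430. The disc (dark, columns 155–180) runs on under the second strap, so the stop could be anywhere from 3 to 22 mm ahead. Feeling with small steps.

```bash
python3 -m jog '[[0.025,0,0,0,0,0,0],[0.025,0,0,0,0,0,0]]'
```

```text
t: 19.85
ee_pos: [514.1, 32.3, 24.3]
orientation: [2.335, 2.101, -0.002]
ft_force: [-1.3, -8.6, -0.0]
width: 0.5
grasp_force: 4.3
```

```bash
python3 -m jog '[[0.02,0,0,0,0,0,0],[0.02,0,0,0,0,0,0]]'
```

```text
t: 20.05
ee_pos: [514.3, 33.8, 24.3]
orientation: [2.335, 2.101, -0.002]
ft_force: [-0.4, -8.2, -0.0]
width: 0.5
grasp_force: 4.3
```

```bash
python3 -m jog '[[0.025,0,0,0,0,0,0],[0.025,0,0,0,0,0,0]]'
```

```text
t: 20.25
ee_pos: [514.5, 35.8, 24.3]
orientation: [2.335, 2.101, -0.002]
ft_force: [-1.5, -8.4, 0.0]
width: 0.7
grasp_force: 4.3
```

```bash
python3 -m jog '[[0.025,0,0,0,0,0,0],[0.025,0,0,0,0,0,0]]'
```

```text
t: 20.45
ee_pos: [514.7, 37.8, 24.3]
orientation: [2.335, 2.101, -0.002]
ft_force: [-0.9, -8.9, -0.9]
width: 0.4
grasp_force: 4.3
```

```bash
python3 -m jog '[[0.025,0,0,0,0,0,0],[0.025,0,0,0,0,0,0]]'
```

```text
t: 20.65
ee_pos: [514.9, 39.8, 24.3]
orientation: [2.335, 2.101, -0.002]
ft_force: [-0.5, -7.4, -0.1]
width: 0.8
grasp_force: 4.3
```

```bash
python3 -m jog '[[0.025,0,0,0,0,0,0],[0.025,0,0,0,0,0,0]]'
```

```text
t: 20.85
ee_pos: [515.1, 41.8, 24.3]
orientation: [2.335, 2.101, -0.002]
ft_force: [-1.4, -8.3, -1.0]
width: 0.4
grasp_force: 4.3
```

```bash
python3 -m jog '[[0.025,0,0,0,0,0,0],[0.025,0,0,0,0,0,0]]'
```

```text
t: 21.05
ee_pos: [515.3, 43.8, 24.3]
orientation: [2.335, 2.101, -0.002]
ft_force: [-1.3, -9.1, -0.2]
width: 0.5
grasp_force: 4.3
```

```bash
python3 -m jog '[[0.025,0,0,0,0,0,0],[0.025,0,0,0,0,0,0]]'
```

```text
t: 21.25
ee_pos: [515.5, 45.7, 24.3]
orientation: [2.335, 2.101, -0.002]
ft_force: [-0.2, -8.3, 0.2]
width: 0.4
grasp_force: 4.3
```

```bash
python3 -m jog '[[0.025,0,0,0,0,0,0],[0.025,0,0,0,0,0,0]]'
```

```text
t: 21.45
ee_pos: [515.7, 47.7, 24.3]
orientation: [2.335, 2.101, -0.002]
ft_force: [-0.9, -8.3, -0.5]
width: 0.7
grasp_force: 4.4
```

```bash
python3 -m jog '[[0.025,0,0,0,0,0,0],[0.025,0,0,0,0,0,0]]'
```

```text
t: 21.65
ee_pos: [515.9, 49.7, 24.3]
orientation: [2.335, 2.101, -0.002]
ft_force: [-0.6, -8.7, 0.3]
width: 0.4
grasp_force: 4.4
```

```bash
python3 -m jog '[[0.025,0,0,0,0,0,0],[0.025,0,0,0,0,0,0]]'
```

```text
t: 21.85
ee_pos: [516.1, 51.7, 24.3]
orientation: [2.335, 2.101, -0.002]
ft_force: [-1.1, -8.6, 0.2]
width: 0.4
grasp_force: 4.4
```

```bash
python3 -m jog '[[0.025,0,0,0,0,0,0],[0.025,0,0,0,0,0,0]]'
```

```text
t: 22.05
ee_pos: [516.2, 52.6, 24.3]
orientation: [2.333, 2.102, -0.004]
ft_force: [-1.0, -23.9, 2.2]
width: 0.5
grasp_force: 11.8
```

The stop is found at about 24 N on the wrist, roughly 16 N on the screw after friction. Holding.

```bash
python3 -m jog '[[0,0,0,0,0,0,0],[0,0,0,0,0,0,0],[0,0,0,0,0,0,0],[0,0,0,0,0,0,0]]'
```

```text
t: 22.45
ee_pos: [516.2, 52.5, 24.3]
orientation: [2.335, 2.101, -0.004]
ft_force: [-0.8, -16.9, 1.6]
width: 0.6
grasp_force: 8.5
```

```bash
python3 -m jog '[[0.012,0,0,0,0,0,0],[0,0,0,0,0,0,0],[0,0,0,0,0,0,0],[0,0,0,0,0,0,0],[0,0,0,0,0,0,0]]'
```

```text
t: 22.95
ee_pos: [516.2, 52.6, 24.3]
orientation: [2.334, 2.101, -0.004]
ft_force: [-1.0, -20.3, 1.6]
width: 0.5
grasp_force: 10.2
```

Firm and steady at 20 N. Backing off gently and checking for a gap.

```bash
python3 -m jog '[[-0.02,0,0,0,0,0,0],[-0.03,0,0,0,0,0,0],[-0.03,0,0,0,0,0,0],[-0.1,0,0,0,0,0,0],[-0.3,0,0,0,0,0,0],[-0.8,0,0,0,0,0,0],[-0.9,0,0,0,0,0,0],[-0.9,0,0,0,0,0,0],[-0.5,0,-0.5,0,0,0,0],[0,0,-0.8,0,0,0,0],[0,0,-0.8,0,0,0,0],[0,0,-0.8,0,0,0,0],[0,0,0,0,0,0,0]]'
python3 - <<'E'
from h import *
w=snap('wrist'); im=snap('top')
i=cv2.resize(im[175:245,190:320],None,fx=4.5,fy=4.5,interpolation=2); j=cv2.resize(w[0:200,200:440],(i.shape[1]//2*1,250))
c=np.zeros((i.shape[0]+250,i.shape[1],3),np.uint8); c[:i.shape[0]]=i; c[i.shape[0]:,:j.shape[1]]=j
cv2.imwrite('pics/f6.png',c[:,:,::-1])
E
```

```text
t: 24.25
ee_pos: [504.0, -88.6, 144.1]
orientation: [2.332, 2.097, 0.007]
ft_force: [-0.4, 0.7, 0.1]
width: 0.1
grasp_force: 0.0
```

View pics/f6.png

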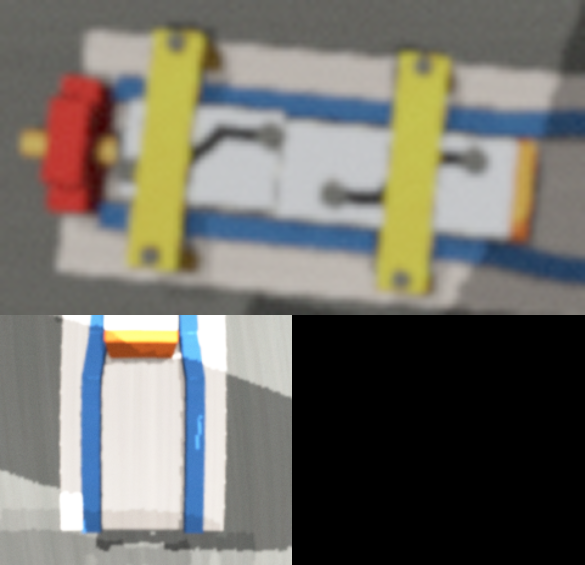

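The two carriers are butted (seam at column 280), the parked one reaches the disc, the orange tail (525,190) is square in the channel, and the gripper is clear. Handing in.

```bash
python3 -c "
from workcell import ctrl
print(ctrl.close_job())"
```

```text
the job is handed in; nothing more can be done
None
```

I laid the carrier in the track plain end first, slid it under the strap onto the parked carrier and pressed both on the stop screw at about 20 N. I then let go and handed the job in; the last picture showed no gap, but the hand-in gave no verdict.

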